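Load the plate station and lock its swing guide

TASK

Load the plate station: slide the stack of three side plates across its deck until the stack rests back against the two fixed guide posts. Then pull the spring plunger on the swinging guide arm, swing the arm in to the next hole and let the pin snap fully home, so that the arm's post stands just in front of the plates and keeps them in. Leave the bowl, the tumbler and the pepper jar where they are.

Things in the scene. Friction and masses are not known exactly. Their poses are not given: they have to be found in the camera images.
- station: Fixed plate station: stainless deck 4 mm thick on the counter; origin on its underside below the plate nest's centre, z up. In its frame (mm) the main deck spans x -112 to 112, y -270 to 112; a wing for the swing arm spans x 112 to 235, y -165 to 0. The plates wait on the deck on its -y side and go in along +y; beside them is only the open swing arm, on the +x side.
- nest (a point): Centre of the plate nest (a flat grey disc 150 mm across) on the deck's upper face, 4 mm above the counter; where the stack belongs. Its axes are the station's.
- post_a (a point): One of the two fixed steel guide posts, half-way up: upright, 14 mm thick, top 127 mm above the counter, 98 mm from the nest's centre, at (69, 69) mm in the station's frame. Plates centred on the nest have 1 mm to spare to it.
- post_b (a point): The other fixed guide post, same size, half-way up, at (-69, 69) mm in the station's frame.
- pivot (a point): Axis of the swing arm, at (150, -80) mm in the station's frame; the point is 16 mm above the counter, level with the index sector's upper face. The arm is a flat bar whose top is 28 mm above the counter; its hub is 32 mm across, top 42 mm up. One end carries the guide post, the other end, 65 mm from the pivot, the spring plunger.
- guide_post (a point): Upright steel post on the long end of the swing arm, 152 mm from the pivot, 14 mm thick, top 127 mm above the counter; the point is 70 mm above the counter. Arm open: at (121, -229) mm in the station's frame, clear of the plates' way in. Arm in the next hole: at (0, -104) mm, about 6 mm in front of plates that are home.
- guide (a joint): Angle of the swing arm, rad, turning clockwise seen from above as it grows. 0: pin in the first hole (open). 1.222 (70 degrees): the next hole, for these plates. 1.536: a third hole, for saucers, not wanted. The pin has about 0.023 rad of play either way in a hole. The arm stays where it is left (friction 0.06 N m).
- plunger (a joint): Lift of the spring plunger, m. 0: pin fully down in a hole. 0.009: pin tip resting on the sector between holes. 0.014: upper stop. The spring pulls it down with 6 N at 0, rising to 11 N at 0.012. It must be lifted above 0.009 to leave a hole. The pin is 8 mm thick with a round tip, the holes 11 mm wide; let go over a hole, or slid on over one, it snaps down by itself.
- knob (a point): Centre of the plunger's round black pull knob, 28 mm across, 25 mm high; 66 mm above the counter when the pin is down, and rises with it. Below it (from 52 mm) a 9 mm stem enters a steel housing 16 mm across, top 44 mm above the counter. The knob spins freely on its upright axis and travels with the arm on a 65 mm circle about the pivot.
- next_hole (a point): Mouth of the hole the pin must end in: a brass bush on the upper face of the index sector (a steel arc 34 mm wide), 16 mm above the counter, 65 mm from the pivot. The knob is right above it when the arm is at 1.222.
- plate1_mid (a point): Lowest of the three loose white side plates, nested in one stack; point on its axis, half-way up. Each plate is 180 mm across the rim and 16 mm high, foot 114 mm across, 160 g; nested they rise 8 mm a plate, so the stack is 32 mm high above the deck.
- plate2_mid (a point): Second plate from below, same plate, point on its axis half-way up.
- plate3_mid (a point): Top plate, same plate, point on its axis half-way up.
- bowl: Bystander: loose white bowl, 116 mm across the rim, 50 mm high; origin under its centre.
- tumbler: Bystander: loose green glass tumbler, 66 mm across the rim, 95 mm high; origin under its centre.
- pepper: Bystander: loose glass pepper jar with a steel cap, 42 mm across, 85 mm high; origin under its centre.
Things that resemble listed ones, but are neither listed nor needed, are in the scene too. What is shaped like the part that bears plate3_mid but blue or red is not meant.

How it is judged (in metres and radians):
On the way, in this order (a step that is already met when the one before it is completed fails the run):
1. the whole stack is home in the nest while the guide arm is still in its loading hole (horizontal distance between each of plate1_mid, plate2_mid, plate3_mid and nest below 0.014 m and value of joint guide below 0.1 rad and value of joint plunger below 0.003 m), for 0.2 s.
2. the plunger is pulled and the arm has swung off its loading hole (value of joint plunger above 0.006 m and value of joint guide above 0.2 rad), for 0.1 s.
At the end, for the whole second after the job is handed in: The pin is fully down (within 3 mm) in the second hole (guide arm at 1.222 within 0.05 rad), all three plates are nested flat on the deck with their centres within 14 mm of the nest's centre, and everything is at rest and let go (value of joint guide between 1.172 and 1.272 rad and value of joint plunger below 0.003 m and horizontal distance between each of plate1_mid, plate2_mid, plate3_mid and nest below 0.014 m and angle between each of plate1_mid, plate3_mid's own z axis and vertical below 0.06 rad and z of plate3_mid in the frame of nest below 0.032 m and linear speed of each of plate1, plate3 below 0.02 m/s and velocity of joint guide between -0.05 and 0.05 rad/s); the robot touches nothing.
It fails at once if the bowl, tumbler or pepper jar is moved more than 30 mm or tipped (distance of any of bowl, tumbler, pepper from where it was at the start of the episode above 0.03 m or angle between any of bowl, tumbler, pepper's own z axis and vertical above 0.5 rad).
It fails at once if a plate is tipped (angle between any of plate1_mid, plate2_mid, plate3_mid's own z axis and vertical above 0.4 rad).
It also fails if it takes over 51 s, if anything falls off the work surface, if the arm or the gripper's body presses on something with over 40 N, if the wrist force passes 120 N, or if a joint passes its speed limit or range.

ROBOT

A 6-joint arm with a two-finger parallel gripper is mounted at the origin on the work surface. World frame = base frame: x ahead of the robot, y to its left, z up, the work surface at z = 0. Lengths are in mm, angles in rad, forces in N, time in s.
With the tool pointing down it reaches from about 300 to 775 mm from the base axis. Payload 14.6 kg.
Tool frame: the origin (TCP) lies between the finger pads; the fingertips stand 22 mm ahead of it and the grasp point (between the pads) lies 3 mm ahead of it (finger_overhang is the distance from the TCP to the fingertips, in mm); z points along the fingers, y is the direction in which the jaws open and shut (so a half turn about z gives the same grasp; the last joint's range is limited). The gripper opens to 94 mm and grips with 3 to 60 N. Pads are 16 mm wide; open, the fingers measure 119 mm over their backs; the gripper's body (75 mm by 177 mm) begins 78 mm behind the grasp point.
Start: joints at [1.054, 0.3, 1.521, -0, 1.321, -0.067], TCP at [239.128, 495.285, 227.446] pointing down, gripper open.
Joint ranges: [-3.03, 3.03], [-0.79, 2.21], [0.23, 2.52], [-1.04, 4.18], [0, 3.07], [-2.55, 2.55]. Speed limits (rad/s): [2.22, 2.22, 2.57, 3.14, 3.14, 3.14].

INTERFACE

Orientations are given as [roll, pitch, yaw] about the fixed x, y, z axes, in that order (R = Rz(yaw) Ry(pitch) Rx(roll)).
In Python, from cell import * gives the robot as it stands.
- The arm moves only by the tool jog_arm, never from a script. Its argument "increments" is a list of rows, each a list of 7 numbers: the shift along the tool's x, y, z in cm, then the turn, a rotation vector about the tool's x, y, z in degrees, then the finger opening in cm, from 0 to 9.4. In form: [[x, y, z, wx, wy, wz, grip], ...]. A call has 1 to 20 rows; each row shifts and turns the commanded pose from where the row before left it, along the tool's axes as they then stand; what a row does not reach is not made up. A row lasts 1/8 s, in which the tool goes at most 62.5 mm and 10.7 degrees, less where a joint would pass 70% of its speed; a pose out of reach is approached as far as the arm can. A call is refused whole if a number of a shift passes 6.25 or a number of a turn 10.7, either way. A call with a gripper value outside its range is refused whole. The fingers move at their own pace and stop on an object; "squeeze" is the grip in N (left out, the last holds). Time passes only in rows, so rows that do not move let the fingers close. It gives the time, the measured TCP pose, the force and the opening at its end, in the units of the state.
- read_state(): the state, without advancing time (a new reading comes with each control period).
- camera(name): name is "side" or "top" or "wrist"; returns a dict with "image" (384x512x3 uint8, red, green, blue), "K" (3x3 intrinsics, pixels), "rvec" (rotation vector, rad) and "tvec" (3), from world to camera coordinates, as OpenCV has them. Camera axes: x right, y down, z forward; pixel columns grow to the right and rows downward; lengths in mm; the calibration is good to about 2 mm. A picture is of the moment at which its call begins. There is no depth.
- sign_off(): hands the job in, once; it reports no verdict.
Trained networks look in a picture, given as the dict that the camera call returned (one of the last four; its "shot" number tells which), for a name from the list of things; names that differ only in an ending like _2 or _b are one class to them, and where a whole thing is asked for, a point or a joint stands for the part that bears it (a point fixed in the world has none). Each returns a list of dicts, best first, with "conf" (0 to 1); they miss things now and then, are a little off and sometimes report something else, mostly with a low value. They report only what shows in the picture. A call takes as long as a camera call. They do not tell look-alikes from the thing itself.
- recognise(picture, name): "centre" ([x, y, z] in mm, in the coordinates of the camera as it stood for that picture, good to about 4 mm: the middle of the surface that is visible of it).
- regions_of(picture, name): "mask" (384x512 bool, what is visible of it).
The state is a dict: "clock": time; "joints": joint angles; "qd": joint speeds; "effort": joint torques, N m; "eef_pos": TCP position; "eef_rot": TCP orientation; "wrist_force": force on the tool from outside, world axes, zero at the start; "moment": the same for the moment, N m; "finger_gap": finger opening in mm.
Only numpy, scipy, OpenCV 4.12 (cv2) and the standard library are available. Lean on these libraries where they do the work, as an engineer would, in place of code of your own. Each camera call takes 0.05 s, during which the arm holds its last target.

## Working session

There is one attempt and no reset: what is moved stays moved. The work goes in short steps, Python scripts to look and compute and a tool call to move; the robot and the scene stay as the last step left them, time stands still between calls to the robot, and variables do not carry over. Pictures are saved under pics/ and viewed, and the job is handed in when it is done.

Besides the shell and the picture viewer there is one more tool, called after ">>>" as name(argument=value, ...), one argument or row to a line, values as JSON. jog_arm: Moves the arm, as the interface text tells. Its arguments: {"type":"object","properties":{"increments":{"type":"array"},"squeeze":{"type":"number"}},"required":["increments"]}

```bash
ls; mkdir -p pics; python3 - <<'E'
from cell import *
import cv2
print(read_state())
for n in ("side","top","wrist"):
    c=camera(n); cv2.imwrite(f"pics/{n}0.png",c["image"][:,:,::-1]); print(n,c["K"],c["rvec"],c["tvec"])
E
```

```text
pics
{'clock': 0.0, 'joints': array([ 1.05439237e+00,  3.00455003e-01,  1.52157045e+00,  9.43214767e-06,
        1.32067536e+00, -6.66203930e-02]), 'qd': array([ 0.00028378, -0.00128257, -0.00103952,  0.00061636,  0.00019471,
        0.00177825]), 'effort': array([-1.12049293e-03, -5.31815064e+01, -3.52725792e+01,  7.07434723e-02,
        2.44842202e-02, -1.25744891e-04]), 'eef_pos': array([239.02205353, 495.09440408, 226.89963662]), 'eef_rot': array([-3.14048756e+00, -8.28873233e-05,  2.69180671e+00]), 'wrist_force': array([-0.37476724,  0.67065085, -0.20546601]), 'moment': array([ 0.0051676 , -0.03116441, -0.05191632]), 'finger_gap': 93.92536215856467}
side [[441.28395273   0.         261.95470057]
 [  0.         441.28395273 199.86423209]
 [  0.           0.           1.        ]] [ 2.06892199 -0.92565961  0.45535082] [-385.80053585  303.55724215 1005.93943155]
top [[461.8023282    0.         255.86351877]
 [  0.         461.8023282  188.83177672]
 [  0.           0.           1.        ]] [ 1.98796825 -2.22821299  0.24817833] [  41.92123445  548.24006047 1208.87105519]
wrist [[289.79521613   0.         255.7295467 ]
 [  0.         289.79521613 192.62636311]
 [  0.           0.           1.        ]] [-2.4560637  -1.54069263 -0.21239847] [-549.16072753  -27.87984176  392.34564928]
```

View pics/side0.png

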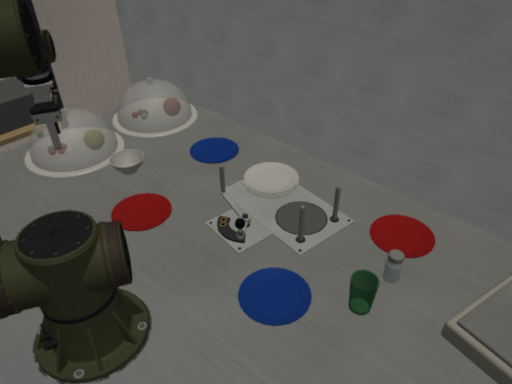

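View pics/top0.png

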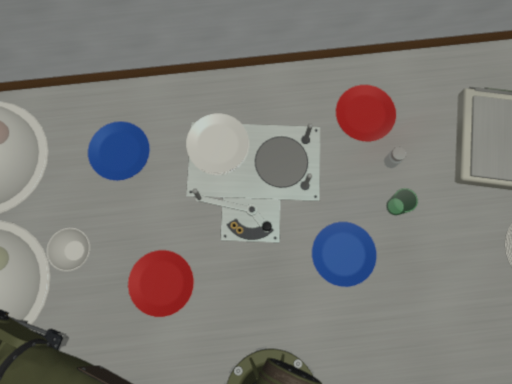

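View pics/wrist0.png

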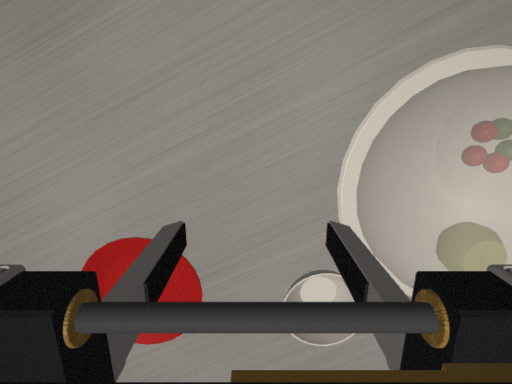

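```bash
cat > h.py <<'E'
from cell import *
import cv2, numpy as np
def Rt(c): return cv2.Rodrigues(np.array(c["rvec"],float))[0], np.array(c["tvec"],float).ravel()
def c2w(c,p): R,t=Rt(c); return R.T@(np.array(p)-t)
def pix2w(c,uv,z):
    R,t=Rt(c); d=R.T@np.linalg.inv(c["K"])@np.array([uv[0],uv[1],1.]); o=-R.T@t
    return o+d*(z-o[2])/d[2]
def w2pix(c,p): return cv2.projectPoints(np.array(p,float).reshape(-1,3),np.array(c["rvec"],float),np.array(c["tvec"],float),c["K"],None)[0].reshape(-1,2)
E
python3 - <<'E'
from h import *
np.set_printoptions(precision=1,suppress=True)
for cn in ("top","side"):
    c=camera(cn)
    for n in ("station","post_a","pivot","guide_post","knob","next_hole","plate3_mid","bowl","tumbler","pepper"):
        for r in recognise(c,n)[:4]:
            w=c2w(c,r["centre"]); print(cn,n,round(r["conf"],2),w,w2pix(c,w)[0])
    m=regions_of(c,"plate3_mid")
    for r in m:
        ys,xs=np.nonzero(r["mask"]); print("mask",round(r["conf"],2),xs.mean(),ys.mean(),len(xs), c["image"][ys,xs].mean(0))
    cv2.imwrite(f"pics/crop_{cn}.png",cv2.resize(c["image"][100:260,170:360] if cn=="top" else c["image"][120:270,180:370],None,fx=4,fy=3.7,interpolation=cv2.INTER_CUBIC)[:,:,::-1])
E
```

```text
top station 0.84 [580.1 -44.2   2.9] [262.7 182. ]
top post_a 0.69 [586.2 -44.8   6. ] [262.7 179.7]
top pivot 0.95 [583.  -44.4   5.6] [262.7 180.8]
top guide_post 0.7 [511.2  31.   29. ] [239.  206.6]
top guide_post 0.43 [580.5 -39.9   3. ] [261.2 182. ]
top knob 0.73 [586.  -47.2   4.2] [263.5 179.8]
top plate3_mid 0.96 [724.1 370.1   9.2] [115.9 149.4]
top plate3_mid 0.63 [ 755.5 -370.2    9.9] [364.8 112.3]
top plate3_mid 0.59 [328.1 266.7   9. ] [160.7 283. ]
top plate3_mid 0.57 [699.6  74.9  27.6] [217.  144.5]
top bowl 0.68 [446.4 518.1  22.9] [ 65.4 249.9]
top tumbler 0.87 [ 471.5 -421.2   61.8] [404.7 200.2]
top tumbler 0.72 [507.6  33.6  28.8] [238.3 208. ]
top pepper 0.86 [ 599.5 -411.2   78.4] [394.6 154.2]
mask 0.93 365.28849557522125 112.38477876106195 2825 [147.5  45.   42.2]
mask 0.85 159.96440972222223 282.841724537037 3456 [148.8  40.9  38.3]
mask 0.75 216.7312348668281 142.71290210999655 2891 [180.5 180.5 171.6]
mask 0.7 117.91048951048951 150.07867132867133 2860 [ 37.3  72.1 134.3]
mask 0.58 343.1244404655327 253.69352432109818 3351 [ 47.3  81.3 140.9]
side stati
[... 336 characters left out ...]
 267.5   9.6] [141.3 212.1]
side plate3_mid 0.63 [719.5 366.7  11.5] [213.  150.2]
side plate3_mid 0.59 [705.7  78.5  33.6] [269.9 176.6]
side bowl 0.81 [446.4 521.5  42.4] [123.4 157.7]
side bowl 0.62 [572.4 -50.9   9.1] [273.3 218.9]
side tumbler 0.76 [ 457.3 -411.8   72.2] [360.3 289.3]
side pepper 0.97 [ 588.9 -428.6   61.5] [394.  265.1]
mask 0.97 401.71154791154794 234.64815724815725 2035 [110.2  23.5  22.1]
mask 0.92 140.92565679150363 211.09893795416434 1789 [109.9  25.8  24.3]
mask 0.84 213.28831417624522 149.8285440613027 1044 [25.4 48.4 97.7]
mask 0.83 270.22158273381297 177.08992805755395 1390 [147.5 144.6 135.2]
mask 0.69 273.5969696969697 295.5842424242424 3300 [22.5 46.8 97.9]
```

View pics/crop_top.png

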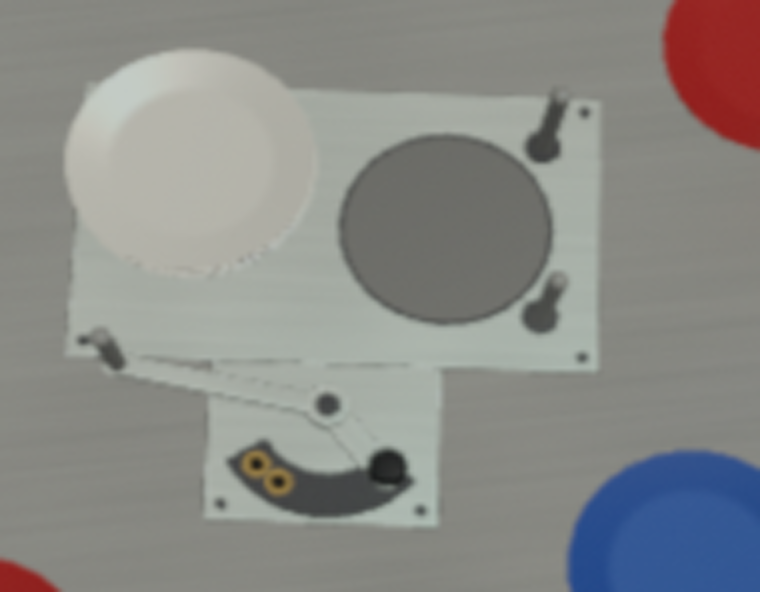

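View pics/crop_side.png

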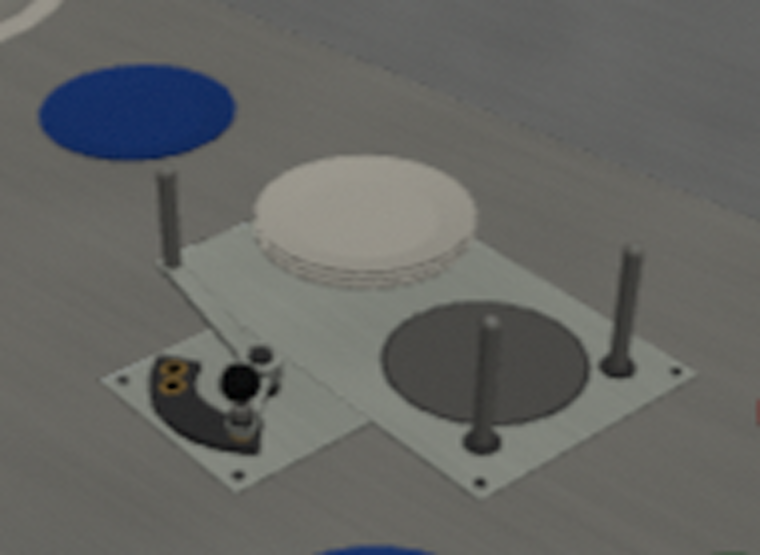

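```bash
cat > fit.py <<'E'
from h import *
from scipy.optimize import least_squares
np.set_printoptions(precision=2,suppress=True)
T=[((112,112,4),(598,371)),((-112,112,4),(601,101)),((112,-270,4),(66,356)),((235,-165,4),(204,518)),((235,0,4),(438,526)),((0,0,4),(446,229)),((150,-80,42),(327,404)),((69,69,127),(558,282)),((-69,69,127),(560,95))]
S=[((112,112,4),(481,498)),((-112,112,4),(697,374)),((235,-165,4),(101,380)),((235,0,4),(238,493)),((0,0,4),(485,363)),((150,-80,42),(262,354)),((69,69,127),(490,320)),((-69,69,127),(632,249))]
t=camera("top"); s=camera("side")
def tw(p,P):
    x,y,a=p; P=np.array(P,float); c_,s_=np.cos(a),np.sin(a)
    return np.c_[x+c_*P[:,0]-s_*P[:,1],y+s_*P[:,0]+c_*P[:,1],P[:,2]]
def res(p,which="ts"):
    o=[]
    for k,c,L,off in (("t",t,T,(170,100)),("s",s,S,(180,120))):
        if k in which:
            pix=np.array([l[1] for l in L])/[4,3.7]+off
            o.append((w2pix(c,tw(p,[l[0] for l in L]))-pix).ravel())
    return np.concatenate(o)
for w in ("ts","t","s"):
    r=least_squares(res,[630,-60,3.1],args=(w,)); print(w,r.x,np.abs(r.fun).max()); 
    if w=="ts": p=r.x; print(r.fun.reshape(-1,2))
for n,P in dict(nest=(0,0,4),knob=(0,0,66)).items(): pass
def knob(a,z=66):
    # guide post direction open
    d=np.array([121-150,-229+80]); d=-d/np.hypot(*d)*65
    # plunger end: solve from next hole separately
    return d
E
python3 fit.py
python3 - <<'E'
from h import *
np.set_printoptions(precision=2,suppress=True)
# knob top centre & plates ellipse
t=camera("top");s=camera("side")
print("knob t",pix2w(t,(170+387/4,100+465/3.7),72),"s",pix2w(s,(180+240/4,120+384/3.7),68))
print("hole2", pix2w(t,(170+280/4,100+482/3.7),16), pix2w(s,(180+173/4,120+386/3.7),16))
print("hole3", pix2w(t,(170+255/4,100+463/3.7),16), pix2w(s,(180+173/4,120+368/3.7),16))
for c in (t,s):
    for r in regions_of(c,"plate3_mid"):
        ys,xs=np.nonzero(r["mask"]); col=c["image"][ys,xs].mean(0)
        if col.min()>100:
            m=(c["image"].min(2)>0)&r["mask"]
            e=cv2.fitEllipse(max(cv2.findContours(r["mask"].astype(np.uint8),0,1)[0],key=len)); print(e,pix2w(c,e[0],32))
# hand: ellipse in crops
print(pix2w(t,(170+191/4,100+162/3.7),34),pix2w(s,(180+365/4,120+213/3.7),36))
E
```

```text
ts [ 634.71 -106.18    2.99] 1.4796677356959265
[[ 0.42  0.24]
 [ 0.07 -0.88]
 [ 0.01 -0.41]
 [-0.1   0.04]
 [ 0.21 -0.01]
 [ 0.17 -0.44]
 [ 0.48 -0.31]
 [ 0.53 -1.48]
 [ 0.54 -0.71]
 [-0.87  0.93]
 [-0.01  0.28]
 [-0.76  0.43]
 [-1.23  0.26]
 [-0.46  0.05]
 [-0.95 -0.03]
 [-0.11 -0.35]
 [-0.06 -0.63]]
t [ 633.51 -105.39    2.99] 0.9694627045620337
s [ 636.38 -106.78    2.99] 0.8264313235743828
knob t [443.24 -37.76  72.  ] s [442.54 -41.55  68.  ]
hole2 [446.61  35.65  16.  ] [450.82  36.31  16.  ]
hole3 [462.95  51.49  16.  ] [466.13  52.03  16.  ]
((216.6350860595703, 142.6302947998047), (60.02898025512695, 62.1622428894043), 74.23902130126953) [703.9   75.21  32.  ]
((270.0523681640625, 177.37619018554688), (30.822948455810547, 54.76277542114258), 91.15641021728516) [704.56  76.84  32.  ]
[699.41  72.26  34.  ] [701.94  69.46  36.  ]
```

>>> jog_arm(
  increments=[
    [0,0,0,0,0,10.4,9.4],
    [0,0,0,0,0,10.4,9.4],
    [0,0,0,0,0,10.4,9.4],
    [0,0,0,0,0,10.4,9.4],
    [0,0,0,0,0,10.4,9.4],
    [0,0,0,0,0,10.4,9.4],
    [0,0,0,0,0,10.4,9.4],
    [-2.3,5.2,0,0,0,0,9.4],
    [-2.3,5.2,0,0,0,0,9.4],
    [-2.3,5.2,0,0,0,0,9.4],
    [-2.3,5.2,0,0,0,0,9.4],
    [-2.3,5.2,0,0,0,0,9.4],
    [-2.3,5.2,0,0,0,0,9.4],
    [-2.3,5.2,0,0,0,0,9.4],
    [-2.3,5.2,0,0,0,0,9.4],
    [-2.3,5.2,0,0,0,0,9.4],
    [0,0,0,0,0,0,9.4],
  ],
)

```text
clock: 3.78
eef_pos: [673.1, 217.9, 225.7]
eef_rot: [-3.14, 0.001, 1.417]
wrist_force: [-0.4, -0.0, -0.6]
finger_gap: 93.8
```

```bash
cat >> h.py <<'E'
from scipy.spatial.transform import Rotation as Rn
ST=(634.7,-106.2,2.99)
def s2w(x,y,z=0):
    a=ST[2]; return np.array([ST[0]+np.cos(a)*x-np.sin(a)*y, ST[1]+np.sin(a)*x+np.cos(a)*y, z])
def w2s(p):
    a=ST[2]; d=np.array(p[:2])-ST[:2]; return np.array([np.cos(a)*d[0]+np.sin(a)*d[1],-np.sin(a)*d[0]+np.cos(a)*d[1],p[2]])
def stt():
    s=read_state(); R=Rn.from_euler('xyz',s["eef_rot"]).as_matrix(); return s,R
def to(p):  # tool-frame shift in cm to world p
    s,R=stt(); return R.T@(np.array(p)-s["eef_pos"])/10
np.set_printoptions(precision=3,suppress=True)
E
cat > chk.py <<'E'
from h import *
import sys
s,R=stt(); print(s["clock"],s["eef_pos"],s["eef_rot"],"st",w2s(s["eef_pos"]),s["wrist_force"],s["finger_gap"],s["joints"])
if len(sys.argv)>1:
    for n in sys.argv[2:]:
        c=camera(n); cv2.imwrite(f"pics/{n}{sys.argv[1]}.png",c["image"][:,:,::-1])
E
python3 chk.py 1 wrist
```

```text
3.775 [673.102 217.949 225.653] [-3.14   0.001  1.417] st [  10.989 -326.231  225.653] [-0.401 -0.047 -0.604] 93.7780746021317 [ 0.261  0.673  0.982 -0.     1.488  0.415]
```

View pics/wrist1.png

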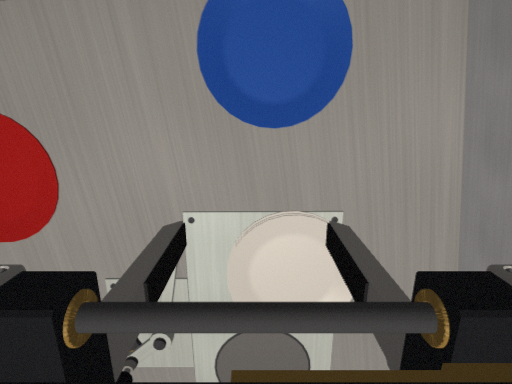

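```bash
python3 - <<'E'
from h import *
c=camera("wrist")
m=(c["image"].astype(int))
for r in regions_of(c,"plate3_mid"):
    ys,xs=np.nonzero(r["mask"]); col=m[ys,xs].mean(0)
    if col.min()<100: continue
    ct=max(cv2.findContours(r["mask"].astype(np.uint8),0,1)[0],key=len)[:,0]
    w=np.array([pix2w(c,p,36) for p in ct])
    from scipy.optimize import least_squares
    f=least_squares(lambda q:np.hypot(w[:,0]-q[0],w[:,1]-q[1])-90,[702,73],loss="soft_l1",f_scale=1.0)
    print(len(ct),f.x,w2s([*f.x,0]),np.median(np.abs(f.fun)))
print("deck corners",w2s(pix2w(c,(185,212),4)),w2s(pix2w(c,(341,212),4)))
for r in regions_of(c,"plate3_mid"):pass
print(c2w(c,[0,0,0]))
E
```

```text
336 [699.495  73.721] [ -36.881 -187.642    0.   ] 8.302871282821684
deck corners [ 111.492 -271.368    4.   ] [-104.977 -271.258    4.   ]
[683.434 298.118 383.503]
```

>>> jog_arm(
  increments=[
    [-1.7,2.45,0,0,0,0,9.4],
    [-1.7,2.45,0,0,0,0,9.4],
    [0,0,3.5,0,0,0,9.4],
    [0,0,3.5,0,0,0,9.4],
    [0,0,3.5,0,0,0,9.4],
    [0,0,3.5,0,0,0,9.4],
    [0,0,2.5,0,0,0,9.4],
    [0,0,0,0,0,0,9.4],
    [0,0,0,0,0,0,9.4],
  ],
)

```text
clock: 5.1
eef_pos: [714.7, 180.7, 64.4]
eef_rot: [3.14, -0.001, 1.422]
wrist_force: [0.7, 0.2, -0.4]
finger_gap: 93.5
```

```bash
python3 chk.py 2 side
```

```text
5.1 [714.743 180.682  64.387] [ 3.14  -0.001  1.422] st [ -35.802 -295.679   64.387] [ 0.728  0.161 -0.427] 93.5499626564338 [0.198 0.871 1.024 0.    1.245 0.347]
```

View pics/side2.png

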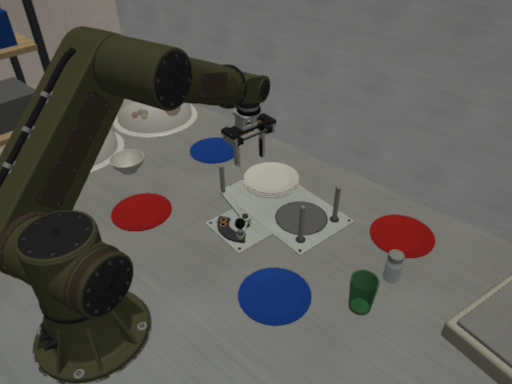

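>>> jog_arm(
  increments=[
    [0,0,1.7,0,0,0,9.4],
    [0,0,1.65,0,0,0,9.4],
    [0,0,0,0,0,0,9.4],
    [-0.8,0.1,0,0,0,0,9.4],
    [-0.8,0.1,0,0,0,0,9.4],
    [-0.8,0,0,0,0,0,9.4],
    [-0.8,-0.1,0,0,0,0,9.4],
    [-1,-0.2,0,0,0,0,9.4],
    [-1,-0.2,0,0,0,0,9.4],
    [-1,-0.2,0,0,0,0,9.4],
    [-1,-0.2,0,0,0,0,9.4],
    [0,0,0,0,0,0,9.4],
  ],
)

```text
clock: 6.65
eef_pos: [696.4, 108.6, 29.0]
eef_rot: [-3.141, 0.001, 1.42]
wrist_force: [-0.2, 0.3, -0.6]
finger_gap: 94.1
```

```bash
python3 chk.py 3 side
```

```text
6.65 [696.437 108.597  28.989] [-3.141  0.001  1.42 ] st [ -28.592 -221.657   28.989] [-0.204  0.293 -0.617] 94.10603787701491 [ 0.103  0.84   1.168 -0.001  1.134  0.254]
```

View pics/side3.png

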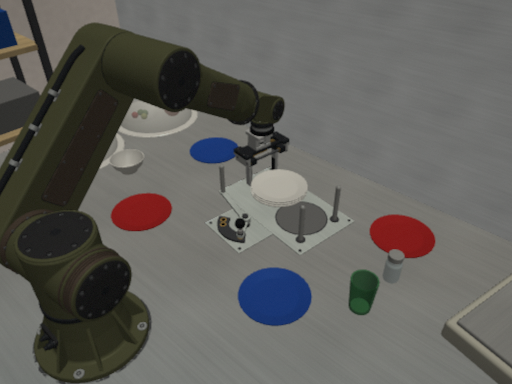

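>>> jog_arm(
  increments=[
    [-1,-0.22,-0.1,0,0,0,9.4],
    [-1,-0.22,0,0,0,0,9.4],
    [-1,-0.22,0,0,0,0,9.4],
    [-1,-0.22,0,0,0,0,9.4],
    [-1,-0.22,0,0,0,0,9.4],
    [-1,-0.22,0,0,0,0,9.4],
    [-1,-0.22,0,0,0,0,9.4],
    [-1,-0.22,0,0,0,0,9.4],
    [-1,-0.22,0,0,0,0,9.4],
    [-1,-0.22,0,0,0,0,9.4],
    [-0.8,-0.22,0,0,0,0,9.4],
    [-0.6,-0.2,0,0,0,0,9.4],
    [0,0,0,0,0,0,9.4],
  ],
)

```text
clock: 8.32
eef_pos: [653.7, 0.3, 30.1]
eef_rot: [-3.142, 0.0, 1.421]
wrist_force: [-0.0, 0.5, -0.7]
finger_gap: 93.9
```

```bash
python3 chk.py 4 side top
```

```text
8.325 [653.737   0.325  30.06 ] [-3.142  0.     1.421] st [  -2.732 -108.179   30.06 ] [-0.047  0.493 -0.654] 93.85721419106196 [-0.055  0.735  1.355 -0.     1.052  0.095]
```

View pics/side4.png

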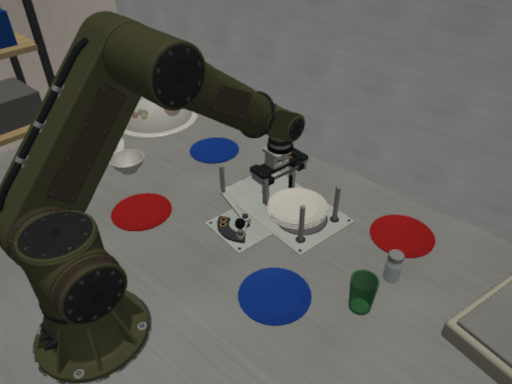

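View pics/top4.png

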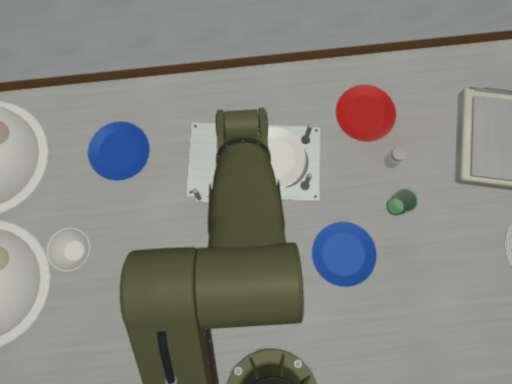

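>>> jog_arm(
  increments=[
    [-0.5,-0.1,0,0,0,0,9.4],
    [-0.5,-0.1,0,0,0,0,9.4],
    [-0.4,-0.1,0,0,0,0,9.4],
    [-0.3,0,0,0,0,0,9.4],
    [-0.2,0,0,0,0,0,9.4],
    [0,0,0,0,0,0,9.4],
    [0,0,0,0,0,0,9.4],
  ],
)

```text
clock: 9.3
eef_pos: [648.0, -17.6, 29.9]
eef_rot: [-3.141, 0.0, 1.421]
wrist_force: [-0.9, 1.0, 0.7]
finger_gap: 93.8
```

```bash
python3 chk.py 5 side; cat > pl.py <<'E'
from h import *
from scipy.optimize import least_squares
c=camera("side"); m=c["image"].astype(int)
for r in regions_of(c,"plate3_mid"):
    ys,xs=np.nonzero(r["mask"]); col=m[ys,xs].mean(0)
    if col.min()<90: continue
    e=cv2.fitEllipse(max(cv2.findContours(r["mask"].astype(np.uint8),0,1)[0],key=len)); print(r["conf"],e,w2s(pix2w(c,e[0],32)))
im=c["image"].copy()
for off,z in ((0,36),(0,20)):
    a=np.linspace(0,6.283,60); P=np.array([s2w(90*np.cos(q),1+90*np.sin(q),z) for q in a])
    cv2.polylines(im,[np.round(w2pix(c,P)).astype(int)],True,(255,0,0) if z>30 else (0,255,0),1)
cv2.imwrite("pics/plov.png",np.hstack([cv2.resize(q[150:270,200:370],None,fx=2.3,fy=4,interpolation=cv2.INTER_CUBIC) for q in (c["image"],im)])[:,:,::-1])
E
python3 pl.py
```

```text
9.3 [647.998 -17.59   29.867] [-3.141  0.     1.421] st [  0.236 -89.602  29.867] [-0.864  0.991  0.665] 93.80123443219438 [-0.084  0.724  1.374 -0.     1.044  0.066]
0.71 ((299.6656494140625, 208.20785522460938), (35.114173889160156, 61.35346221923828), 93.58370208740234) [ -5.044 -12.364  32.   ]
```

View pics/plov.png

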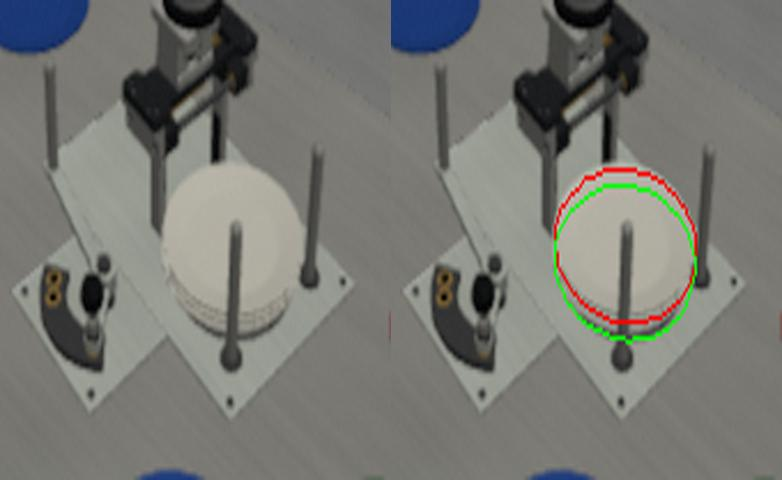

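>>> jog_arm(
  increments=[
    [-0.2,0,0,0,0,0,9.4],
    [-0.2,0,0,0,0,0,9.4],
    [0,0,0,0,0,0,9.4],
    [0,0,0,0,0,0,9.4],
  ],
)

```text
clock: 9.95
eef_pos: [647.5, -21.5, 29.9]
eef_rot: [-3.142, 0.0, 1.421]
wrist_force: [-0.3, 1.6, 0.7]
finger_gap: 93.8
```

>>> jog_arm(
  increments=[
    [-0.2,0,0,0,0,0,9.4],
    [0,0,0,0,0,0,9.4],
    [0,0,0,0,0,0,9.4],
  ],
)

```text
clock: 10.32
eef_pos: [647.2, -23.4, 29.9]
eef_rot: [-3.142, 0.0, 1.421]
wrist_force: [-0.2, 2.0, 0.1]
finger_gap: 94.0
```

```bash
python3 chk.py; python3 pl.py
```

```text
10.325 [647.161 -23.438  29.918] [-3.142  0.     1.421] st [  0.18  -83.694  29.918] [-0.154  1.994  0.123] 93.95926251080084 [-0.093  0.723  1.376 -0.     1.043  0.057]
```

View pics/plov.png

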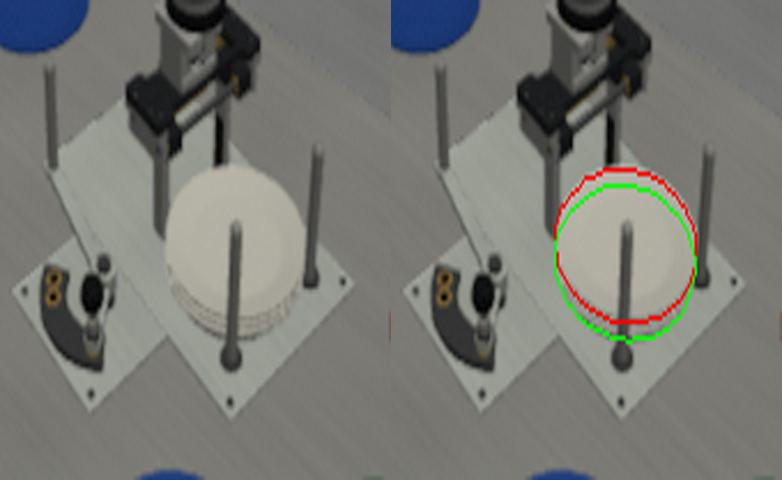

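>>> jog_arm(
  increments=[
    [-0.2,0,0,0,0,0,9.4],
    [0,0,0,0,0,0,9.4],
    [0,0,0,0,0,0,9.4],
  ],
)

```text
clock: 10.8
eef_pos: [646.8, -24.7, 29.9]
eef_rot: [-3.141, -0.001, 1.422]
wrist_force: [-0.4, 5.2, 1.0]
finger_gap: 94.1
```

>>> jog_arm(
  increments=[
    [1,0,0,0,0,0,9.4],
    [2,0,0,0,0,0,9.4],
    [0.5,0,-3.5,0,0,0,9.4],
    [0,0,-4.5,0,0,0,9.4],
    [0,0,-4.5,0,0,0,9.4],
    [0,0,-4.5,0,0,0,9.4],
    [-1.4,-4,0,0,0,0,9.4],
    [-1.4,-4,0,0,0,0,9.4],
    [-1.4,-4,0,0,0,0,9.4],
    [-1.4,-4,0,0,0,0,9.4],
    [-1.4,-4,0,0,0,0,9.4],
    [0,0,0,0,0,-10,9.4],
    [0,0,0,0,0,-10,9.4],
    [0,0,0,0,0,-10,9.4],
    [0,0,0,0,0,-10,9.4],
    [0,0,0,0,0,-10,9.4],
    [0,0,0,0,0,-10,9.4],
    [0,0,0,0,0,-10,9.4],
    [0,0,0,0,0,-10,9.4],
    [0,0,0,0,0,-10,9.4],
  ],
)

```text
clock: 13.3
eef_pos: [444.1, -29.3, 200.1]
eef_rot: [-3.141, 0.0, 2.998]
wrist_force: [-0.3, -0.4, 0.0]
finger_gap: 94.0
```

```bash
python3 chk.py 6 wrist side top; python3 pl.py
```

```text
13.3 [444.123 -29.316 200.142] [-3.141  0.     2.998] st [200.002 -47.223 200.142] [-0.252 -0.374  0.028] 94.02074311059795 [-0.148  0.091  1.837 -0.     1.213 -1.576]
0.87 ((301.83966064453125, 209.49876403808594), (36.8604736328125, 61.01235580444336), 93.71586608886719) [-5.801 -3.788 32.   ]
```

View pics/wrist6.png

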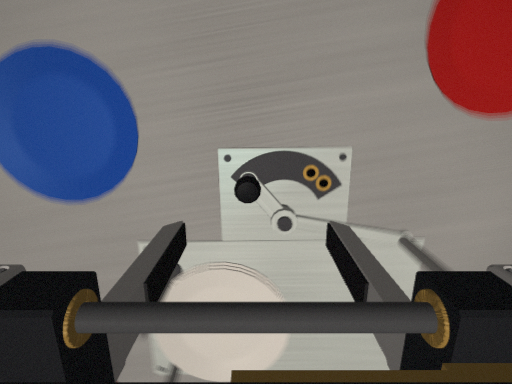

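View pics/plov.png

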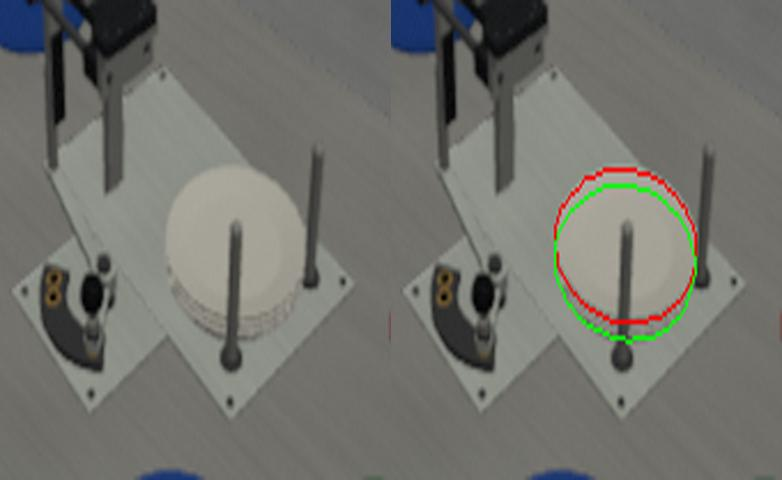

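```bash
python3 - <<'E'
from h import *
c=camera("wrist")
im=c["image"][120:240,210:360]; cv2.imwrite("pics/kz.png",cv2.resize(im,None,fx=5,fy=4.8,interpolation=cv2.INTER_CUBIC)[:,:,::-1])
k=pix2w(c,(247,189),72);pv=pix2w(c,(285,221),42);h=pix2w(c,(311,172),16);h3=pix2w(c,(323,183),16)
print(c2w(c,[0,0,0]),k,pv,h,h3)
print(np.hypot(*(k-pv)[:2]),np.hypot(*(h-pv)[:2]))
for n in ("knob","pivot"):
  for r in recognise(c,n)[:3]: print(n,r["conf"],c2w(c,r["centre"]))
E
```

```text
[365.074 -17.594 357.374] [439.84  -38.366  72.   ] [492.521  -3.082  42.   ] [445.413  36.867  16.   ] [461.182  49.864  16.   ]
63.40574755630234 61.76663010335057
knob 0.74 [435.526 -36.071  76.905]
```

View pics/kz.png

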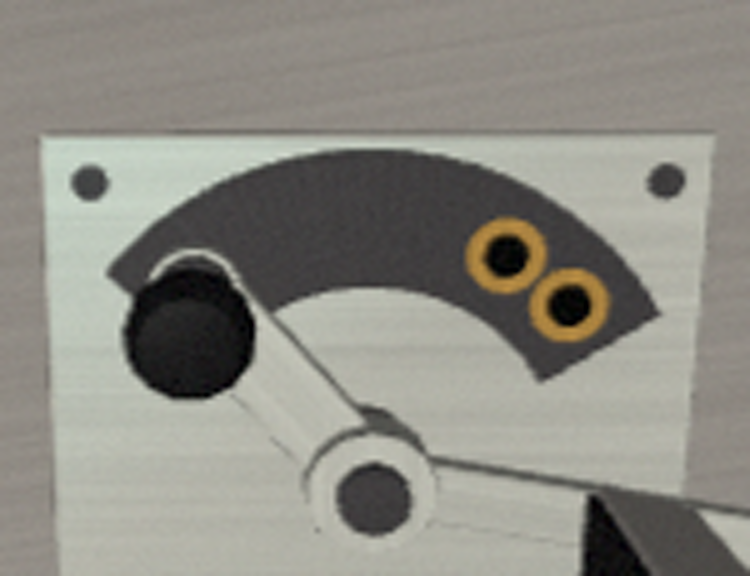

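>>> jog_arm(
  increments=[
    [0.1,-0.95,2,0,0,0,6],
    [0,0,3.5,0,0,0,6],
    [0,0,3.5,0,0,0,6],
    [0,0,2.6,0,0,0,6],
    [0,0,1.3,0,0,0,6],
    [0,0,0,0,0,0,6],
    [0,0,0,0,0,0,6],
  ],
)

```text
clock: 14.58
eef_pos: [442.0, -39.4, 71.9]
eef_rot: [-3.142, 0.001, 2.992]
wrist_force: [0.3, -0.3, 0.1]
finger_gap: 60.2
```

```bash
python3 chk.py 7 wrist side
```

```text
14.575 [442.04  -39.431  71.858] [-3.142  0.001  2.992] st [200.533 -36.909  71.858] [ 0.286 -0.347  0.085] 60.23108143434012 [-0.172  0.276  1.962  0.     0.903 -1.592]
```

View pics/wrist7.png

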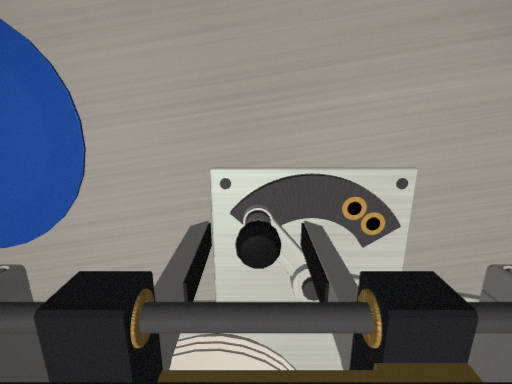

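View pics/side7.png

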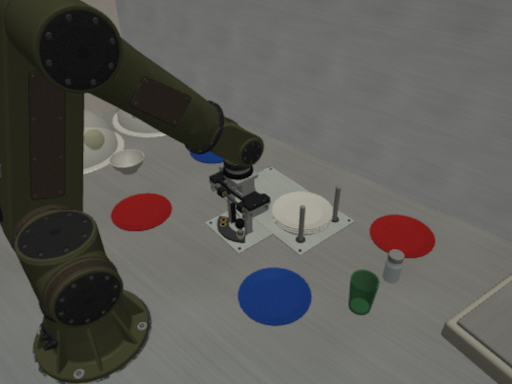

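```bash
python3 - <<'E'
from h import *
c=camera("wrist")
for uv,z in (((258,245),78.5),((258,245),70),((354,208),16),((373,224),16)): print(pix2w(c,uv,z))
E
```

```text
[436.082 -37.41   78.5  ]
[440.22  -37.968  70.   ]
[446.514  36.799  16.   ]
[462.113  50.839  16.   ]
```

>>> jog_arm(
  increments=[
    [0.1,0.1,0,0,0,0,3.5],
    [0,0,0,0,0,0,3],
    [0,0,0,0,0,0,2],
    [0,0,0,0,0,0,2],
    [0,0,0,0,0,0,2],
  ],
  squeeze=40,
)

```text
clock: 15.35
eef_pos: [440.8, -38.2, 71.0]
eef_rot: [3.141, 0.0, 2.992]
wrist_force: [2.5, 1.0, -0.9]
finger_gap: 26.5
```

```bash
python3 chk.py 8 wrist side; python3 - <<'E'
import cv2
a=cv2.imread("pics/wrist8.png")[180:330,150:370]; b=cv2.imread("pics/side8.png")[160:260,190:310]
cv2.imwrite("pics/c8.png",cv2.hconcat([cv2.resize(a,(400,272)),cv2.resize(b,(326,272))]))
E
```

```text
15.35 [440.849 -38.174  70.99 ] [3.141 0.    2.992] st [201.9   -37.972  70.99 ] [ 2.511  1.028 -0.856] 26.484463895187474 [-0.169  0.275  1.965  0.     0.901 -1.591]
```

View pics/c8.png

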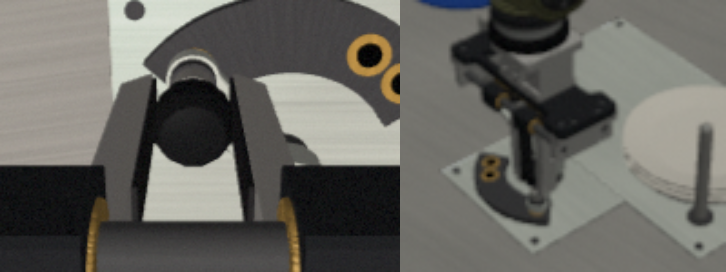

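>>> jog_arm(
  increments=[
    [0,0,-0.4,0,0,0,2],
    [0,0,-0.4,0,0,0,2],
    [0,0,-0.4,0,0,0,2],
    [0,0,0,0,0,0,2],
    [0,0,0,0,0,0,2],
  ],
)

```text
clock: 16.08
eef_pos: [440.5, -38.0, 82.5]
eef_rot: [3.141, -0.0, 2.992]
wrist_force: [5.4, 2.9, -11.2]
finger_gap: 26.5
```

```bash
python3 chk.py 9 wrist side; python3 - <<'E'
import cv2
a=cv2.imread("pics/wrist9.png")[180:330,150:370]; b=cv2.imread("pics/side9.png")[160:260,190:310]
cv2.imwrite("pics/c9.png",cv2.hconcat([cv2.resize(a,(400,272)),cv2.resize(b,(326,272))]))
E
```

```text
16.075 [440.536 -37.989  82.492] [ 3.141 -0.     2.992] st [202.239 -38.108  82.492] [  5.378   2.875 -11.206] 26.48681871019866 [-0.169  0.254  1.958  0.     0.929 -1.591]
```

View pics/c9.png

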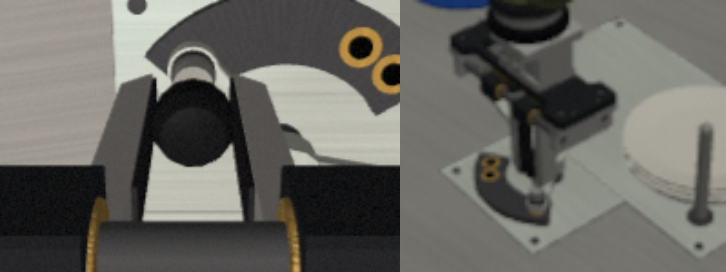

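```bash
python3 - <<'E'
from h import *
s,R=stt()
t0=np.radians(-148.4)
a=np.radians([0,5,15,25,35,45,55,62,66])
P=np.c_[65*np.cos(t0-a),65*np.sin(t0-a),0*a]
d=np.diff(P,axis=0)
print((d@R)/10)
E
```

```text
[[ 0.347  0.449  0.   ]
 [ 0.57   0.979  0.001]
 [ 0.391  1.064  0.001]
 [ 0.2    1.115  0.001]
 [ 0.003  1.133  0.   ]
 [-0.193  1.116  0.   ]
 [-0.25   0.753  0.   ]
 [-0.183  0.415  0.   ]]
```

>>> jog_arm(
  increments=[
    [0.3,0.45,0,0,0,0,2],
    [0.28,0.49,0,0,0,0,2],
    [0.28,0.49,0,0,0,0,2],
    [0.2,0.53,0,0,0,0,2],
    [0.2,0.53,0,0,0,0,2],
    [0.1,0.56,0,0,0,0,2],
    [0.1,0.56,0,0,0,0,2],
    [0,0.57,0,0,0,0,2],
    [0,0.57,0,0,0,0,2],
    [-0.1,0.56,0,0,0,0,2],
    [-0.1,0.56,0,0,0,0,2],
    [-0.13,0.38,0,0,0,0,2],
    [-0.13,0.38,0,0,0,0,2],
    [0,0,0,0,0,0,2],
    [0,0,0,0,0,0,2],
  ],
)

```text
clock: 18.05
eef_pos: [440.3, 29.6, 82.7]
eef_rot: [3.141, -0.001, 2.992]
wrist_force: [-5.1, 4.3, -11.4]
finger_gap: 26.3
```

```bash
python3 chk.py 10 wrist side; python3 - <<'E'
import cv2
a=cv2.imread("pics/wrist10.png")[150:330,110:400]; b=cv2.imread("pics/side10.png")[140:260,190:350]
cv2.imwrite("pics/c10.png",cv2.hconcat([cv2.resize(a,(435,270)),cv2.resize(b,(360,270))]))
E
```

```text
18.05 [440.33   29.588  82.727] [ 3.141 -0.001  2.992] st [ 212.647 -104.879   82.727] [ -5.112   4.284 -11.448] 26.33014264327972 [-0.016  0.253  1.96   0.001  0.93  -1.438]
```

View pics/c10.png

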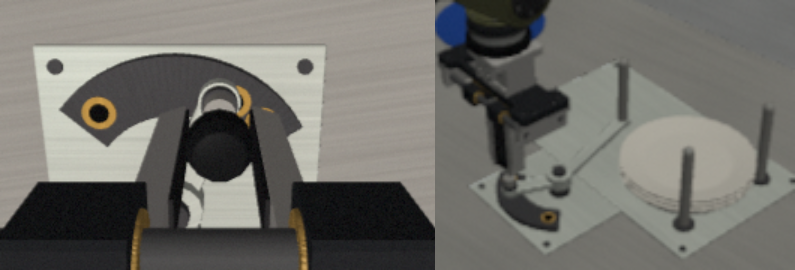

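>>> jog_arm(
  increments=[
    [-0.1,0.21,0,0,0,0,2],
    [-0.09,0.21,0,0,0,0,2],
    [0,0,0,0,0,0,2],
    [0,0,0.2,0,0,0,2],
    [0,0,0,0,0,0,4],
    [0,0,0,0,0,0,4],
    [0,0,0,0,0,0,4],
  ],
)

```text
clock: 19.02
eef_pos: [443.9, 32.7, 81.6]
eef_rot: [3.141, 0.002, 2.992]
wrist_force: [-0.4, -0.3, -0.2]
finger_gap: 39.6
```

```bash
python3 chk.py 11 wrist side; python3 - <<'E'
import cv2
a=cv2.imread("pics/wrist11.png")[150:330,110:400]; b=cv2.imread("pics/side11.png")[140:260,190:350]
cv2.imwrite("pics/c11.png",cv2.hconcat([cv2.resize(a,(435,270)),cv2.resize(b,(360,270))]))
E
```

```text
19.025 [443.86   32.726  81.584] [3.141 0.002 2.992] st [ 209.631 -108.514   81.584] [-0.374 -0.32  -0.183] 39.61140893293763 [-0.009  0.261  1.953  0.     0.926 -1.43 ]
```

View pics/c11.png

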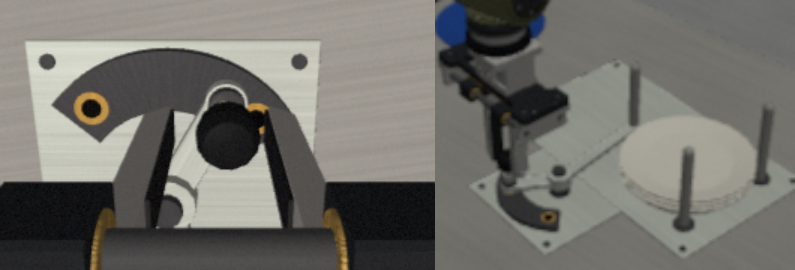

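```bash
python3 - <<'E'
import cv2
a=cv2.imread("pics/wrist11.png")[180:300,190:330]; b=cv2.imread("pics/side11.png")[190:260,205:275]
cv2.imwrite("pics/z11.png",cv2.hconcat([cv2.resize(a,(420,360),interpolation=2),cv2.resize(b,(360,360),interpolation=2)]))
from h import *
c=camera("wrist")
for z in (87,75,78.5): print(z,pix2w(c,(110+227/1.5,150+135/1.5),z))
print("post top side", [w2s(pix2w(camera("side"),(190+634/2.25,140+66/2.25),127))])
E
```

```text
87 [435.305  36.982  87.   ]
75 [440.917  36.383  75.   ]
78.5 [439.28   36.558  78.5  ]
post top side [array([-440.507,  261.562,  127.   ])]
```

View pics/z11.png

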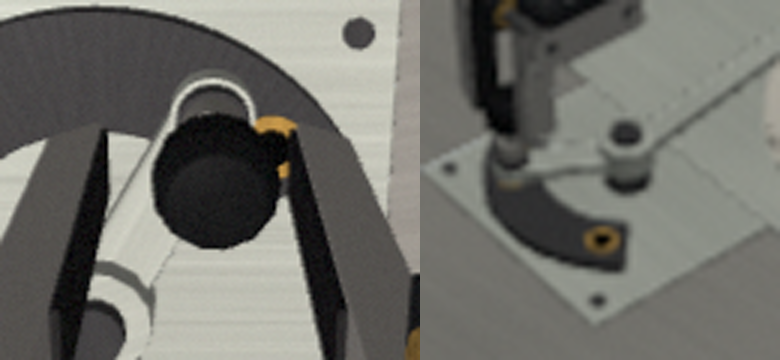

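>>> jog_arm(
  increments=[
    [0,0,0,0,0,0,6],
    [0,0,0,0,0,0,6],
    [0,0,-3,0,0,0,6],
    [0,0,-4,0,0,0,6],
    [0,0,-4,0,0,0,6],
    [0,0,-2,0,0,0,6],
    [0,0,0,0,0,0,6],
  ],
)

```text
clock: 20.1
eef_pos: [443.6, 32.7, 211.9]
eef_rot: [3.141, 0.003, 2.992]
wrist_force: [1.1, 0.1, -0.0]
finger_gap: 60.0
```

```bash
python3 chk.py 12 wrist side; python3 - <<'E'
import cv2
a=cv2.imread("pics/wrist12.png")[110:250,180:360]; b=cv2.imread("pics/side12.png")[140:260,190:350]
cv2.imwrite("pics/z12.png",cv2.hconcat([cv2.resize(a,(386,300),interpolation=2),cv2.resize(b,(400,300),interpolation=2)]))
from h import *
c=camera("side")
im=c["image"].copy()
for ang in (66,70):
    for dz,col in ((0,(0,255,0)),(9,(255,0,0))):
        t=np.radians(-148.4-ang); k=np.array([498+65*np.cos(t),-4.3+65*np.sin(t),66+dz]); print(ang,dz,w2pix(c,k), w2pix(c,k+[0,0,12.5]),w2pix(c,k-[0,0,12.5]))
print(w2pix(c,[s2w(0,-104,127),s2w(0,-104,28),s2w(150,-80,42)]))
E
```

```text
20.1 [443.628  32.693 211.898] [3.141 0.003 2.992] st [ 209.855 -108.446  211.898] [ 1.078  0.109 -0.01 ] 59.98516446354485 [-0.009  0.077  1.824 -0.     1.238 -1.43 ]
66 0 [[221.619 212.599]] [[221.37  209.146]] [[221.865 216.01 ]]
66 9 [[221.44  210.117]] [[221.189 206.634]] [[221.688 213.558]]
70 0 [[221.405 211.606]] [[221.155 208.157]] [[221.652 215.013]]
70 9 [[221.225 209.127]] [[220.973 205.647]] [[221.474 212.564]]
[[278.85  169.04 ]
 [278.11  195.641]
 [244.531 215.583]]
```

View pics/z12.png

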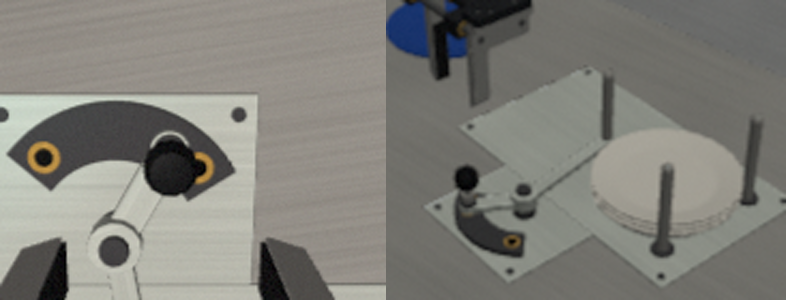

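```bash
python3 - <<'E'
from h import *
c=camera("side"); o=cv2.imread("pics/side0.png")[:,:,::-1]
g=[cv2.resize(q,(390,390),interpolation=2) for q in (c["image"][198:237,203:242],o[206:245,220:259])]
cv2.imwrite("pics/z13.png",np.hstack(g)[:,:,::-1])
for nm,im in (("now",c["image"]),("start",o)):
    sub=im[195:240,205:260].astype(int).max(2)<35
    n,l,st,ce=cv2.connectedComponentsWithStats(sub.astype(np.uint8)); 
    print(nm,[(ce[i]+[205,195],st[i]) for i in range(1,n) if st[i][4]>20])
t0=np.radians(-148.4)
for a,z in ((0,66),(0,75),(70,66),(70,75)):
    t=t0-np.radians(a); print(a,z,w2pix(c,[498+65*np.cos(t),-4.3+65*np.sin(t),z]))
E
python3 pl.py
```

```text
now [(array([221.719, 210.953]), array([13, 12,  9,  9, 64], dtype=int32))]
start [(array([239.667, 223.101]), array([31, 24,  9, 10, 69], dtype=int32))]
0 66 [[239.209 223.813]]
0 75 [[239.105 221.303]]
70 66 [[221.405 211.606]]
70 75 [[221.225 209.127]]
0.69 ((301.4256591796875, 209.30198669433594), (36.547969818115234, 61.027671813964844), 94.21696472167969) [-5.497 -5.247 32.   ]
```

View pics/z13.png

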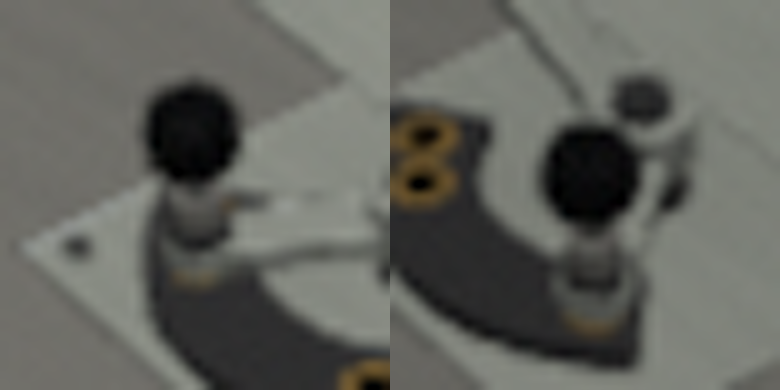

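View pics/plov.png

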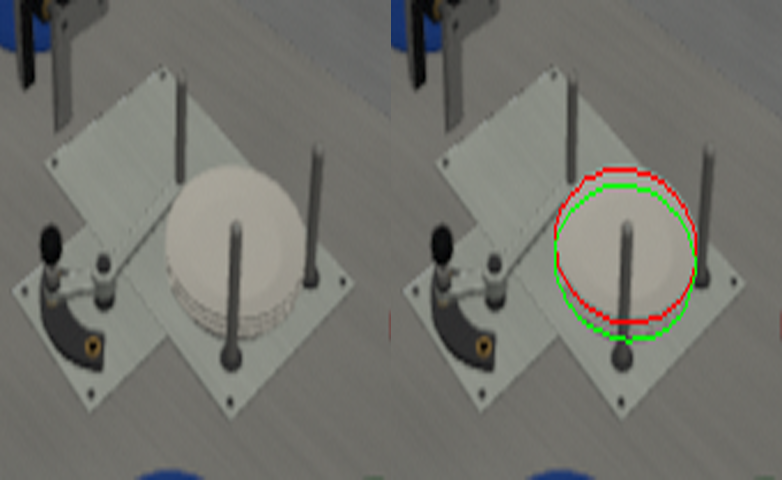

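```bash
python3 -c "
from cell import *
print(sign_off())"
```

```text
the job is handed in; nothing more can be done
None
```

The station is loaded and I handed the job in at about 20 s of the 51 s limit; `sign_off()` gives no verdict.

I pushed the stack along the deck with the open fingers until the force rose to about 5 N, which I took as contact with the two guide posts. Then I gripped the knob, lifted it about 11.5 mm (11 N on the wrist, as the spring should give) and swung the arm about 67°. When I let go, the pin snapped into the next hole by itself.

Last checks, from the side camera with the gripper raised about 130 mm clear:

- **Pin:** the knob sits in the image as it did at the start, when the pin was down, to within about 0.2 px. A pin left riding on the sector would show as about 2.5 px.
- **Arm:** the guide post's top is within about 0.3 px of where it belongs at 1.222 rad.
- **Plates:** the stack looks flat, and its rims match the home outline to within about 2 mm.
- **Disagreement:** an ellipse fitted to the network's plate mask put the stack's centre about 5 mm off in both x and y. A post partly hides the plates there, so I trusted the outline; 5 mm is still within the 14 mm limit.
- **Bystanders:** I never worked near the bowl, tumbler or pepper jar. They looked unmoved in the pictures that showed them, but I did not re-measure them.

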